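# Tip out the dried packing and check its temperature

### The job

Tip the pot on the tilting stand so that all five hot ceramic packing pieces drop into the steel pan beside it, then stand the pot fully upright again; never touch the pieces with the gripper. Then take the yellow infrared thermometer, point it at the middle of the pan with its lens 10 to 20 cm away, hold it steadily on the aim for a second or a little longer, and stand it back upright on the middle of its black round mat. Do not drop it, knock it over, or disturb the glassware and containers standing around.

Things in the scene. Friction and masses are not known exactly. Their poses are not given: they have to be found in the camera images.
- rig: Tilting stand, fixed; grey base plate 190 (x) by 270 (y) by 8 mm. Origin on the bench under the rig, z up. Two posts at x = +-68, y = -60 mm, 115 mm tall, carry the pot's axle, which lies along the rig's x axis at y = -60, z = 100 mm. An open steel pan is part of the rig. The pot tips towards the rig's +y, over the pan.
- pot (a joint): Tilt of the pot: 0 = upright (hard stop), grows as it tips to the pan, up to 2.44 (stop; everything slides out by there). Friction holds it at any angle. Steel cup, mouth 96 mm across, 80 mm tall, 4 mm wall; upright, its centre is at x = 0, y = -100 mm of the rig, underside at z = 55, rim at z = 135 mm.
- axle (a point): Point on the pot's axle line straight across from the crank handle (rig x = -110, y = -60, z = 100 mm); fixed to the rig.
- crank_grip (a point): Middle of the crank handle, a red round bar 16 mm thick, 50 mm long, along the rig's x axis, at rig x = -112 mm, 80 mm from the axle; the crank arm is at its end nearer the pot. It leans 70 deg from vertical to the rig's -y with the pot upright (z = 127 mm) and swings over the top to 70 deg on the +y side; needs about 5 N. It may turn in fingers that keep pointing down.
- pan_mid (a point): The point to aim at: middle of the pan, 10 mm above its inner floor (rig x = 0, y = 25, z = 22 mm). Axes as the rig's. The open steel pan is 150 (x) by 160 (y) mm outside, walls 4 mm, rim at z = 48 mm, inner floor at z = 12 mm.
- thermo: Yellow-black infrared thermometer, pistol shape, 0.2 kg, upright on its flat foot. Origin under the foot's centre, x forward (lens side), z up. Foot 62 (x) by 52 by 16 mm; handle 30 by 24 mm; on top a head 80 long, 34 wide (y; flat upright sides, grip here from above), 36 mm deep, centred at x = 12, z = 98 mm, tilted 45 deg nose down, highest corner x = -4, z = 139 mm.
- lens (a point): Centre of the thermometer's lens, at x = 40, z = 70 mm of the thermometer. Its z axis is the line of sight: forward and 45 degrees down when the thermometer stands upright. Its y axis is the thermometer's y.
- mat: Black round rubber mat, fixed, 110 mm across, 3 mm thick, on which the thermometer stands. Origin at the centre of its underside.
- pack0: Ceramic packing piece, white cylinder with a brown core, 20 mm in diameter and 20 mm tall; origin at the centre of one end. Starts in the pot.
- pack1: Ceramic packing piece, white cylinder with a brown core, 20 mm in diameter and 20 mm tall; origin at the centre of one end. Starts in the pot.
- pack2: Ceramic packing piece, white cylinder with a brown core, 20 mm in diameter and 20 mm tall; origin at the centre of one end. Starts in the pot.
- pack3: Ceramic packing piece, white cylinder with a brown core, 20 mm in diameter and 20 mm tall; origin at the centre of one end. Starts in the pot.
- pack4: Ceramic packing piece, white cylinder with a brown core, 20 mm in diameter and 20 mm tall; origin at the centre of one end. Starts in the pot.
- flask: Bystander: small round glass flask on a cork ring with an orange stopper, 68 mm across, 119 mm tall; origin under its centre.
- bottle: Bystander: amber bottle, 56 mm across, 130 mm tall; origin under its centre.
- beaker: Bystander: glass beaker, 68 mm across, 85 mm tall; origin under its centre.
- jar: Bystander: white jar with a blue cap, 60 mm across, 75 mm tall; origin under its centre.
- corkring: Bystander: cork ring, 90 mm across, 22 mm tall; origin under its centre.
- bigflask: Bystander: round glass flask on a cork ring with an orange stopper, 90 mm across, 145 mm tall; origin under its centre.
Mind the look-alikes: they are no part of the job. Leave any green or pink look-alike of the thermo alone.

How it is judged:
On the way, in this order (a step that is already met when the one before it is completed fails the run):
1. all five pieces lie in the pan while the pot is still tipped (x of pack0 in the frame of pan_mid between -0.072 and 0.072 m and y of pack0 in the frame of pan_mid between -0.077 and 0.077 m and z of each of pack0, pack1, pack2, pack3, pack4 in the frame of pan_mid below 0.03 m and x of pack1 in the frame of pan_mid between -0.072 and 0.072 m and y of pack1 in the frame of pan_mid between -0.077 and 0.077 m and x of pack2 in the frame of pan_mid between -0.072 and 0.072 m and y of pack2 in the frame of pan_mid between -0.077 and 0.077 m and x of pack3 in the frame of pan_mid between -0.072 and 0.072 m and y of pack3 in the frame of pan_mid between -0.077 and 0.077 m and x of pack4 in the frame of pan_mid between -0.072 and 0.072 m and y of pack4 in the frame of pan_mid between -0.077 and 0.077 m and value of joint pot above 1.2 rad), for 0.2 s.
2. the pot is upright again (value of joint pot below 0.15 rad), for 0.1 s.
3. the thermometer, lifted, points at the middle of the pan (line of sight within 15 mm of it either way, lens 100 to 200 mm from it) and is held steady for 1 s (x of pan_mid in the frame of lens between -0.015 and 0.015 m and y of pan_mid in the frame of lens between -0.015 and 0.015 m and z of pan_mid in the frame of lens between 0.1 and 0.2 m and linear speed of thermo below 0.03 m/s and angular speed of thermo below 0.25 rad/s), for 1 s.
At the end, for the whole second after the job is handed in: All five pieces lie in the pan, the pot is upright (within 0.15 rad), and the thermometer stands upright and at rest on its mat, its centre within 30 mm of the mat's centre (x of pack0 in the frame of pan_mid between -0.072 and 0.072 m and y of pack0 in the frame of pan_mid between -0.077 and 0.077 m and z of each of pack0, pack1, pack2, pack3, pack4 in the frame of pan_mid below 0.03 m and x of pack1 in the frame of pan_mid between -0.072 and 0.072 m and y of pack1 in the frame of pan_mid between -0.077 and 0.077 m and x of pack2 in the frame of pan_mid between -0.072 and 0.072 m and y of pack2 in the frame of pan_mid between -0.077 and 0.077 m and x of pack3 in the frame of pan_mid between -0.072 and 0.072 m and y of pack3 in the frame of pan_mid between -0.077 and 0.077 m and x of pack4 in the frame of pan_mid between -0.072 and 0.072 m and y of pack4 in the frame of pan_mid between -0.077 and 0.077 m and value of joint pot below 0.15 rad and angle between thermo's own z axis and vertical below 0.1 rad and horizontal distance between thermo and mat below 0.03 m and height (world z) of thermo below 0.008 m and linear speed of thermo below 0.01 m/s); the robot touches nothing.
It fails at once if the gripper touches a packing piece (contact force between the fingers and pack0 above 0.5 N or contact force between the fingers and pack1 above 0.5 N or contact force between the fingers and pack2 above 0.5 N or contact force between the fingers and pack3 above 0.5 N or contact force between the fingers and pack4 above 0.5 N).
It fails at once if the thermometer is dropped or knocked over (leans more than 1.2 rad, or falls freely) (angle between thermo's own z axis and vertical above 1.2 rad or (linear speed of thermo above 0.4 m/s and not (contact force between the fingers and thermo above 0.1 N))).
It fails at once if a bystander is shoved more than 25 mm or knocked over (distance of any of flask, bottle, beaker, jar, corkring, bigflask from where it was at the start of the episode above 0.025 m or angle between any of flask, bottle, beaker, jar, corkring, bigflask's own z axis and vertical above 0.35 rad).
It also fails if it takes over 72 s, if anything falls off the work surface, if the arm or the gripper's body presses on something with over 40 N, if the wrist force passes 120 N, or if a joint passes its speed limit or range.

### The arm

A 6-joint arm with a two-finger parallel gripper is mounted at the origin on the work surface. World frame = base frame: x ahead of the robot, y to its left, z up, the work surface at z = 0. Lengths are in m, angles in rad, forces in N, time in s.
With the tool pointing down it reaches from about 0.35 to 0.875 m from the base axis. Payload 15.5 kg.
Tool frame: the origin (TCP) lies at the very end of the fingers, on their centre line; the grasp point (between the pads) lies r.tcp_to_grasp behind it (r.tcp_to_grasp is the distance from the TCP to the grasp point, in m); x points along the fingers, y is the direction in which the jaws open and shut, and the axes are right-handed (so a half turn about x gives the same grasp; the last joint's range is limited). The gripper opens to 85 mm and grips with 20 to 120 N. Pads are 22 mm wide; open, the fingers measure 114 mm over their backs; the gripper's body (76 mm by 85 mm) begins 54 mm behind the grasp point. The pads swing forward as they close: fully open they stand 13 mm farther back than shut.
Start: joints at [1.036, 0.494, 1.345, -0, 1.302, -0.096], TCP at [0.266, 0.566, 0.231] pointing down, gripper open.
Joint ranges: [-2.91, 2.91], [-0.82, 2.16], [0.22, 2.67], [-1.22, 4.37], [0.12, 2.79], [-3.08, 3.08]. Speed limits (rad/s): [1.89, 1.89, 2.57, 3.01, 3.01, 3.01].

### API

Orientations are given as a rotation vector (axis times angle).
In Python, from workcell import r gives the robot as it stands. The module is installed in compiled form; this text tells all that it offers.
- The arm moves only by the tool drive_tool, never from a script. Its argument "deltas" is a list of rows, each a list of 3 entries, a list of its own where there are three numbers: the opening, from 0 (shut) to 1 (fully open), then the shift along the world's x, y, z in units of 0.02 m (1.0 is 0.02 m), then the turn about the world's z in units of 2 pi rad (1.0 is 2 pi rad). A call has 1 to 12 rows; each row shifts and turns the pose as measured when the row begins; what a row does not reach is not made up. A row lasts 1/10 s, in which the tool goes at most 50 mm and 8.59 degrees, less where a joint would pass 70% of its speed; a pose out of reach is approached as far as the arm can. A call with a number of a shift or a turn outside -1 to 1 is refused whole. A call with a gripper value outside its range is refused whole. The fingers move at their own pace and stop on an object; the grip force is fixed at half the most. Time passes only in rows, so rows that do not move let the fingers close. It gives the time, the measured TCP pose, the force and the opening at its end, in the units of the state.
- r.get_obs(): the state, without advancing time (a new reading comes with each control period).
- r.grab_frame(name): name is "scene" or "top"; returns a dict with "frame" (480x640x3 uint8, red, green, blue), "depth" (480x640 float32, m along the optical axis (not along the pixel's ray), 0 where there is no reading), "camera_matrix" (3x3 intrinsics, pixels), "R" (3x3) and "t" (3): a world point X has camera coordinates R X + t. Camera axes: x right, y down, z forward; pixel columns grow to the right and rows downward; lengths in m; the calibration is good to about 2 mm. A picture is of the moment at which its call begins.
- r.sign_off(): hands the job in, once; it reports no verdict.
The state is a dict: "t": time; "joint_positions": joint angles; "qvel": joint speeds; "effort": joint torques, N m; "tcp_pos": TCP position; "orientation": TCP orientation; "ft_force": force on the tool from outside, world axes, zero at the start; "torque": the same for the moment, N m; "finger_gap": finger opening in m.
Only numpy, scipy, OpenCV 4.12 (cv2) and the standard library are available. Lean on these libraries where they do the work, as an engineer would, in place of code of your own. Each camera call takes 0.05 s, during which the arm holds its last target. There are 200 camera calls.

## Working session

There is one attempt and no reset: what is moved stays moved. The work goes in short steps, Python scripts to look and compute and a tool call to move; the robot and the scene stay as the last step left them, time stands still between calls to the robot, and variables do not carry over. Pictures are saved under pics/ and viewed, about 8 in all and at most 12, crops included, and the job is handed in when it is done.

Besides the shell and the picture viewer there is one more tool, called by a JSON object that holds its "op" and its "data", one argument or row to a line. drive_tool: Moves the arm, as the interface text tells. Its arguments: {"type":"object","properties":{"deltas":{"type":"array","items":{"type":"array"}}},"required":["deltas"]}

```bash
mkdir -p pics
cat > h.py <<'E'
import numpy as np, cv2
from workcell import r
def grab(n,out=None):
    f=r.grab_frame(n)
    if out: cv2.imwrite(f'pics/{out}.png',f['frame'][:,:,::-1]); np.savez(f'pics/{out}.npz',**f)
    return f
def cloud(f):
    K=f['camera_matrix'];d=f['depth'];v,u=np.mgrid[:480,:640]
    c=np.stack([(u-K[0,2])/K[0,0]*d,(v-K[1,2])/K[1,1]*d,d],-1)
    return (c-f['t'])@f['R']
E
python3 - <<'E'
from h import *
for n in('top','scene'):
    f=grab(n,n+'0'); print(n,f['R'].round(3).tolist(),f['t'].round(3),f['camera_matrix'].round(1).tolist())
o=r.get_obs();print(o,r.tcp_to_grasp)
E
```

```text
top [[0.01, -1.0, 0.0], [-0.997, -0.01, -0.083], [0.083, 0.001, -0.997]] [-0.047  0.552  1.227] [[604.1, 0.0, 321.5], [0.0, 604.1, 239.8], [0.0, 0.0, 1.0]]
scene [[0.861, 0.509, 0.009], [0.443, -0.74, -0.507], [-0.252, 0.44, -0.862]] [-0.469 -0.225  1.365] [[452.6, 0.0, 320.1], [0.0, 452.6, 241.8], [0.0, 0.0, 1.0]]
{'t': 0.1, 'joint_positions': array([ 1.03550707e+00,  4.94117513e-01,  1.34602907e+00, -9.30294360e-06,
        1.30251713e+00, -9.54976634e-02]), 'qvel': array([ 4.41701187e-04, -8.24860118e-04, -1.22549977e-03, -2.61519086e-05,
        7.77419691e-04, -1.37884330e-03]), 'effort': array([ 1.09883662e-03, -8.83577299e+01, -3.84555101e+01, -3.25346600e-04,
        5.33333863e-03,  5.50927666e-05]), 'tcp_pos': array([0.26593491, 0.56525967, 0.23077567]), 'orientation': array([ 0.34411317,  1.54346391, -0.34572768]), 'ft_force': array([-0.91639724, -0.29876385, -0.01511865]), 'torque': array([-0.00161655,  0.00651254, -0.00035684]), 'finger_gap': 0.08570806171236228} 0.0187
```

View pics/top0.png

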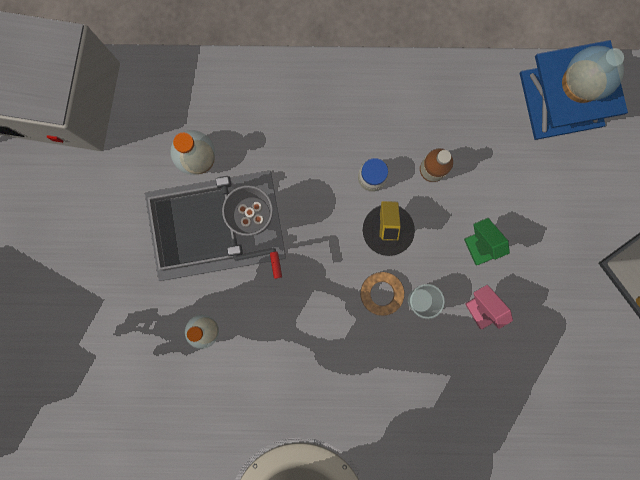

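View pics/scene0.png

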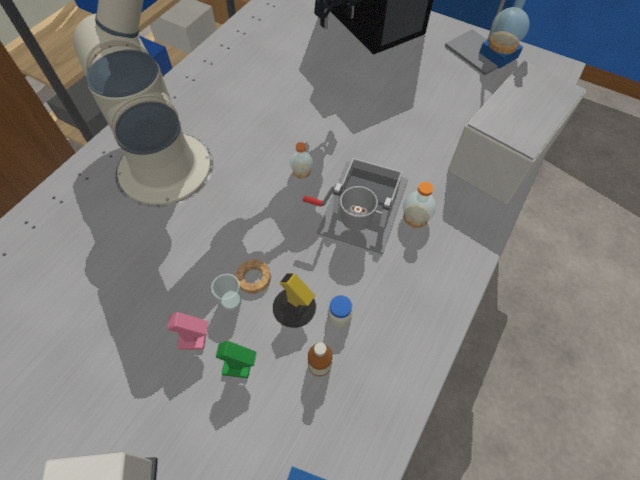

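The top view shows the rig around (215,228), with the crank grip at (276,265). The yellow thermometer stands on its mat at (388,228), nose towards image-up (world +x). The small flask at (201,332) sits robot-side of the pan and the big flask is at (190,150). The green and pink look-alikes are to the right.

Run:
```python
from h import *
f=dict(np.load('pics/top0.npz'));P=cloud(f);hsv=cv2.cvtColor(f['frame'],cv2.COLOR_RGB2HSV)
def m(lo,hi,roi):
    k=cv2.inRange(hsv,lo,hi)>0;z=np.zeros_like(k);u0,v0,u1,v1=roi;z[v0:v1,u0:u1]=1;return k&z&(f['depth']>0)
red=m((0,150,80),(8,255,255),(255,240,300,290))|m((172,150,80),(180,255,255),(255,240,300,290))
q=P[red];print('red',red.sum(),q.mean(0),q.min(0),q.max(0))
c,(s),a=cv2.minAreaRect((q[:,:2]*1000).astype(np.float32));print(c,s,a)
y=m((20,100,60),(35,255,255),(360,190,420,255));q=P[y];print('yellow',y.sum(),q.min(0),q.max(0))
t=q[q[:,2]>.08];print(cv2.minAreaRect((t[:,:2]*1000).astype(np.float32)),t[t[:,2]>.13].mean(0),t[t[:,2]<.1].mean(0))
blk=cv2.inRange(f['frame'],(0,0,0),(60,60,60))>0
b=blk&(abs(P[...,2]-.003)<.006);b[:,:355]=0;b[:,422:]=0;b[:195]=0;b[262:]=0
cnt=max(cv2.findContours(b.astype(np.uint8),cv2.RETR_EXTERNAL,2)[0],key=len)
q=P[cnt[:,0,1],cnt[:,0,0]];print('mat',cv2.minEnclosingCircle((q[:,:2]*1000).astype(np.float32)))
# rim band of pan
z=P[...,2];b=(abs(z-.048)<.004);b[:,:140]=0;b[:,290:]=0;b[:165]=0;b[285:]=0
q=P[b];print('panrim',b.sum(),cv2.minAreaRect((q[:,:2]*1000).astype(np.float32)))
b=(abs(z-.008)<.005);b[:,:140]=0;b[:,290:]=0;b[:165]=0;b[285:]=0
q=P[b];print('plate',b.sum(),cv2.minAreaRect((q[:,:2]*1000).astype(np.float32)))
# posts
for roi in((205,165,240,195),(222,238,248,262)):
    k=np.zeros_like(b);k[roi[1]:roi[3],roi[0]:roi[2]]=1;k&=abs(z-.115)<.006;print('post',k.sum(),P[k].mean(0))
for n,(u,v) in dict(flask=(201,330),big=(192,152),jar=(374,172),bottle=(438,163),ring=(382,274)).items():print(n,P[v,u])
big=cv2.resize(f['frame'][160:290,140:420],None,fx=2.85,fy=2.85,interpolation=2);cv2.imwrite('pics/crop1.png',big[:,:,::-1])
from scipy.spatial.transform import Rotation as R
o=r.get_obs();print(R.from_rotvec(o['orientation']).as_matrix().round(3))
```

```text
red 199 [0.49540117 0.04452179 0.13372998] [0.47178699 0.03354691 0.12748021] [0.51903872 0.05520357 0.13900974]
(495.3110046386719, 44.682891845703125) (49.118309020996094, 14.447576522827148) 11.124659538269043
yellow 606 [ 0.54626983 -0.20071971  0.00166165] [ 0.62496012 -0.15517393  0.14525072]
((585.2900390625, -173.10325622558594), (33.910545349121094, 78.84761810302734), 87.35748291015625) [ 0.57230551 -0.17163823  0.13699276] [ 0.61394386 -0.17115157  0.09308829]
mat ((576.6683959960938, -182.27175903320312), 54.50074768066406)
panrim 506 ((598.009033203125, 214.8179931640625), (192.7830352783203, 185.0365447998047), 10.926613807678223)
plate 6151 ((584.5742797851562, 184.77635192871094), (252.03717041015625, 316.5522155761719), 0.5846434831619263)
post 129 [0.65478074 0.14859437 0.11435024]
post 150 [0.52121056 0.12179329 0.11346424]
flask [0.37030565 0.1857056  0.10821559]
big [0.71507186 0.21316957 0.10419137]
jar [ 0.68539609 -0.1459424   0.07140874]
bottle [ 0.69767518 -0.26788984  0.10547209]
ring [ 0.4825749  -0.1676696   0.01764009]
[[-0.001  0.426  0.905]
 [-0.001  0.905 -0.426]
 [-1.    -0.001 -0.   ]]
```

View pics/crop1.png

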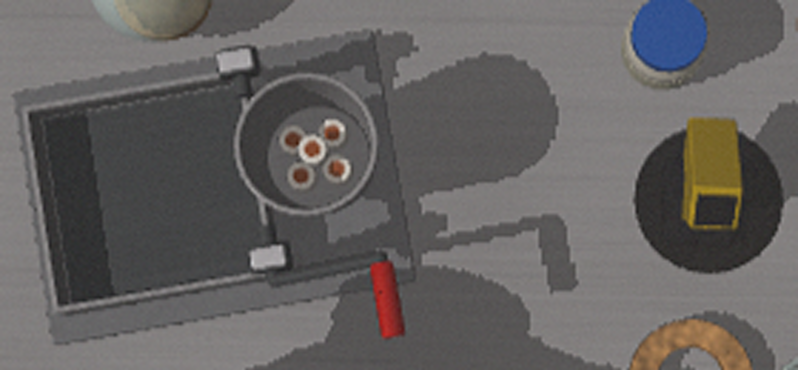

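{"op": "drive_tool", "data": {
  "deltas": [
    [1,[0.45,-1,0],0.004],
    [1,[0.45,-1,0],0.004],
    [1,[0.45,-1,0],0.004],
    [1,[0.45,-1,0],0.004],
    [1,[0.45,-1,0],0.004],
    [1,[0.45,-1,0],0.004],
    [1,[0.45,-1,0],0.004],
    [1,[0.45,-1,0],0.004],
    [1,[0.45,-1,0],0.004],
    [1,[0.45,-1,0],0.004],
    [1,[0.45,-1,0],0.004],
    [1,[0.45,-1,0],0.004]
  ]
}}

```text
t: 1.3
tcp_pos: [0.3742, 0.3163, 0.2272]
orientation: [0.091, 1.573, -0.101]
ft_force: [-0.0, 0.9, 0.4]
finger_gap: 0.0856
```

{"op": "drive_tool", "data": {
  "deltas": [
    [1,[0.45,-1,0],0.004],
    [1,[0.45,-1,0],0.004],
    [1,[0.45,-1,0],0.004],
    [1,[0.45,-1,0],0.004],
    [1,[0.45,-1,0],0.004],
    [1,[0.45,-1,0],0.004],
    [1,[0.45,-1,0],0.004],
    [1,[0.45,-1,0],0.004],
    [1,[0.45,-1,0],0.004],
    [1,[0.45,-1,0],0.004],
    [1,[0.45,-1,0],0.004],
    [1,[0.45,-1,0],0.004]
  ]
}}

```text
t: 2.5
tcp_pos: [0.4836, 0.0651, 0.2253]
orientation: [-0.158, 1.573, 0.144]
ft_force: [0.6, -0.4, 0.4]
finger_gap: 0.0855
```

```bash
cat > st.py <<'E'
from h import *
from scipy.spatial.transform import Rotation as R
o=r.get_obs();M=R.from_rotvec(o['orientation']).as_matrix()
print(round(o['t'],2),o['tcp_pos'].round(4),'yang',np.degrees(np.arctan2(M[1,1],M[0,1])).round(1),'tilt',M[:,0].round(3),'F',o['ft_force'].round(1),'gap',round(o['finger_gap'],4),o['joint_positions'].round(2))
E
python3 st.py
python3 - <<'E'
from h import *
f=dict(np.load('pics/top0.npz'));P=cloud(f);K=f['camera_matrix']
def at(u,v,z):
    d=f['R'].T@np.linalg.inv(K)@[u,v,1];c=-f['R'].T@f['t'];return (c+d*(z-c[2])/d[2])[:2]
a=[at(140+u/2.85,160+v/2.85,.048) for u,v in((22,108),(58,310))]
print(a,np.linalg.norm(a[0]-a[1]),'cam',-f['R'].T@f['t'])
for h in(.11,.117): print(h,'rim',at(140+306/2.85,160+144/2.85,.135))
print('packs',P[192:227,232:262,2].reshape(-1)[::100].round(3))
E
```

```text
2.5 [0.4836 0.0651 0.2253] yang 101.0 tilt [-0.007 -0.009 -1.   ] F [ 0.6 -0.4  0.4] gap 0.0855 [ 0.02  0.31  1.68 -0.01  1.16 -1.74]
[array([0.63204644, 0.31316581]), array([0.48792937, 0.28282627])] 0.14727598688141202 cam [ 0.44859957 -0.04264711  1.26834655]
0.11 rim [0.59672204 0.09867889]
0.117 rim [0.59672204 0.09867889]
packs [0.136 0.089 0.058 0.095 0.08  0.097 0.069 0.06  0.061 0.09  0.06 ]
```

{"op": "drive_tool", "data": {
  "deltas": [
    [1,[0.3,-0.5,0],0.001],
    [1,[0.25,-0.5,0],0],
    [1,[0,0,0],0],
    [1,[0,0,-0.8],0],
    [1,[0,0,-0.8],0],
    [1,[0,0,-0.8],0],
    [1,[0,0,-0.8],0],
    [1,[0,0,-0.8],0],
    [1,[0,0,-0.8],0],
    [1,[0,0,0],0]
  ]
}}

```text
t: 3.5
tcp_pos: [0.4938, 0.0474, 0.126]
orientation: [-0.159, 1.573, 0.147]
ft_force: [-0.3, 0.2, 0.3]
finger_gap: 0.0855
```

```bash
python3 st.py; python3 -c "
from h import *
f=grab('scene','s1');c=f['frame'][120:280,240:440];cv2.imwrite('pics/s1c.png',cv2.resize(c,None,fx=3.5,fy=3.5,interpolation=2)[:,:,::-1])"
```

```text
3.5 [0.4938 0.0474 0.126 ] yang 101.2 tilt [-0.007 -0.008 -1.   ] F [-0.3  0.2  0.3] gap 0.0855 [-0.02  0.46  1.77 -0.01  0.91 -1.78]
```

View pics/s1c.png

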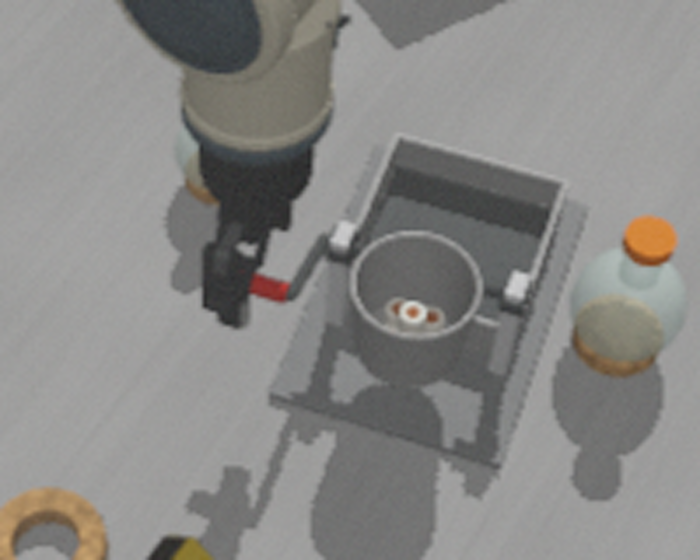

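The fingers straddle the red bar at crop (250,285). I'll lower a little more and grip.

{"op": "drive_tool", "data": {
  "deltas": [
    [1,[0.05,-0.15,-0.4],0],
    [1,[0,0,-0.4],0],
    [1,[0,0,0],0],
    [0,[0,0,0],0],
    [0,[0,0,0],0],
    [0,[0,0,0],0],
    [0,[0,0,0],0],
    [0,[0,0,0],0],
    [0,[0,0,0],0],
    [0,[0,0,0],0]
  ]
}}

```text
t: 4.55
tcp_pos: [0.4963, 0.0467, 0.1128]
orientation: [-0.156, 1.568, 0.148]
ft_force: [0.9, -3.8, -3.2]
finger_gap: 0.014
```

```bash
python3 st.py
cat > arc.py <<'E'
from h import *
import sys
# increments (units) along arc from angle a to b (deg from vertical, + = +y), n steps
a,b,n=float(sys.argv[1]),float(sys.argv[2]),int(sys.argv[3]);s=np.radians(np.linspace(a,b,n+1))
Y=np.array([-.194,.981]);p=np.c_[np.outer(.08*np.sin(s),Y),.08*np.cos(s)]
print((np.diff(p,axis=0)/.02).round(2).tolist())
E
python3 arc.py -70 70 28
```

```text
4.55 [0.4963 0.0467 0.1128] yang 101.1 tilt [-0.002 -0.005 -1.   ] F [ 0.9 -3.8 -3.2] gap 0.014 [-0.02  0.48  1.79 -0.01  0.88 -1.78]
[[-0.03, 0.13, 0.32], [-0.03, 0.16, 0.31], [-0.04, 0.18, 0.29], [-0.04, 0.21, 0.28], [-0.05, 0.23, 0.26], [-0.05, 0.25, 0.24], [-0.05, 0.27, 0.21], [-0.06, 0.29, 0.19], [-0.06, 0.3, 0.16], [-0.06, 0.32, 0.13], [-0.06, 0.33, 0.1], [-0.07, 0.33, 0.08], [-0.07, 0.34, 0.05], [-0.07, 0.34, 0.02], [-0.07, 0.34, -0.02], [-0.07, 0.34, -0.05], [-0.07, 0.33, -0.08], [-0.06, 0.33, -0.1], [-0.06, 0.32, -0.13], [-0.06, 0.3, -0.16], [-0.06, 0.29, -0.19], [-0.05, 0.27, -0.21], [-0.05, 0.25, -0.24], [-0.05, 0.23, -0.26], [-0.04, 0.21, -0.28], [-0.04, 0.18, -0.29], [-0.03, 0.16, -0.31], [-0.03, 0.13, -0.32]]
```

{"op": "drive_tool", "data": {
  "deltas": [
    [0,[-0.03,0.13,0.32],0],
    [0,[-0.03,0.16,0.31],0],
    [0,[-0.04,0.18,0.29],0],
    [0,[-0.04,0.21,0.28],0],
    [0,[-0.05,0.23,0.26],0],
    [0,[-0.05,0.25,0.24],0]
  ]
}}

```text
t: 5.15
tcp_pos: [0.4924, 0.0668, 0.1473]
orientation: [-0.161, 1.568, 0.144]
ft_force: [2.3, -9.6, -3.1]
finger_gap: 0.0137
```

```bash
python3 st.py
```

```text
5.15 [0.4924 0.0668 0.1473] yang 101.1 tilt [-0.002 -0.011 -1.   ] F [ 2.3 -9.6 -3.1] gap 0.0137 [ 0.02  0.43  1.75 -0.01  0.96 -1.73]
```

{"op": "drive_tool", "data": {
  "deltas": [
    [0,[-0.05,0.27,0.21],0],
    [0,[-0.06,0.29,0.19],0],
    [0,[-0.06,0.3,0.16],0],
    [0,[-0.06,0.32,0.13],0],
    [0,[-0.06,0.33,0.1],0],
    [0,[-0.07,0.33,0.08],0],
    [0,[-0.07,0.34,0.05],0],
    [0,[-0.07,0.34,0.02],0],
    [0,[-0.07,0.34,-0.02],0],
    [0,[-0.07,0.34,-0.05],0]
  ]
}}

```text
t: 6.15
tcp_pos: [0.4827, 0.1199, 0.1729]
orientation: [-0.181, 1.561, 0.126]
ft_force: [2.1, -13.2, 6.7]
finger_gap: 0.0138
```

```bash
python3 st.py
```

```text
6.15 [0.4827 0.1199 0.1729] yang 101.2 tilt [ 0.008 -0.035 -0.999] F [  2.1 -13.2   6.7] gap 0.0138 [ 0.15  0.39  1.73 -0.04  1.02 -1.6 ]
```

{"op": "drive_tool", "data": {
  "deltas": [
    [0,[-0.07,0.34,-0.05],0],
    [0,[-0.07,0.34,-0.1],0],
    [0,[-0.07,0.34,-0.12],0],
    [0,[-0.06,0.33,-0.14],0],
    [0,[-0.06,0.32,-0.16],0],
    [0,[-0.06,0.31,-0.19],0]
  ]
}}

```text
t: 6.75
tcp_pos: [0.4763, 0.1565, 0.1608]
orientation: [-0.188, 1.556, 0.119]
ft_force: [15.4, -5.9, -4.5]
finger_gap: 0.0138
```

```bash
python3 st.py; python3 -c "
from h import *
f=grab('scene','s2');c=f['frame'][120:280,240:440];cv2.imwrite('pics/s2c.png',cv2.resize(c,None,fx=3.5,fy=3.5,interpolation=2)[:,:,::-1])"
```

```text
6.75 [0.4763 0.1565 0.1608] yang 101.2 tilt [ 0.013 -0.043 -0.999] F [15.4 -5.9 -4.5] gap 0.0138 [ 0.23  0.41  1.73 -0.05  0.99 -1.51]
```

View pics/s2c.png

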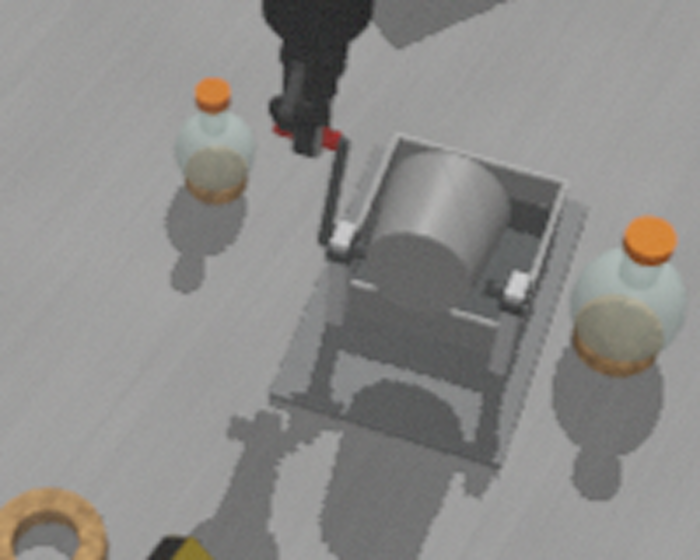

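{"op": "drive_tool", "data": {
  "deltas": [
    [0,[0.05,0.3,-0.19],0],
    [0,[0,0.29,-0.21],0],
    [0,[-0.03,0.27,-0.23],0],
    [0,[-0.05,0.25,-0.25],0],
    [0,[-0.05,0.23,-0.27],0],
    [0,[-0.04,0.21,-0.29],0],
    [0,[-0.04,0.18,-0.3],0],
    [0,[-0.03,0.16,-0.31],0],
    [0,[-0.03,0.13,-0.32],0],
    [0,[-0.02,0.1,-0.2],0],
    [0,[0,0,0],0],
    [0,[0,0,0],0]
  ]
}}

```text
t: 8.0
tcp_pos: [0.4701, 0.1936, 0.1126]
orientation: [-0.2, 1.558, 0.113]
ft_force: [0.4, 1.2, -4.2]
finger_gap: 0.0133
```

```bash
python3 st.py
```

```text
8.0 [0.4701 0.1936 0.1126] yang 101.4 tilt [ 0.012 -0.055 -0.998] F [ 0.4  1.2 -4.2] gap 0.0133 [ 0.31  0.5   1.76 -0.07  0.9  -1.42]
```

```bash
python3 -c "
from h import *
f=grab('top','t3');a=f['frame'][160:290,130:300];f=grab('scene','s3');b=f['frame'][140:270,300:430]
a,b=[cv2.resize(c,None,fx=2.6,fy=2.6,interpolation=2) for c in(a,b)];cv2.imwrite('pics/c3.png',np.hstack([a,b])[:,:,::-1])"
```

```text
(no output)
```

View pics/c3.png

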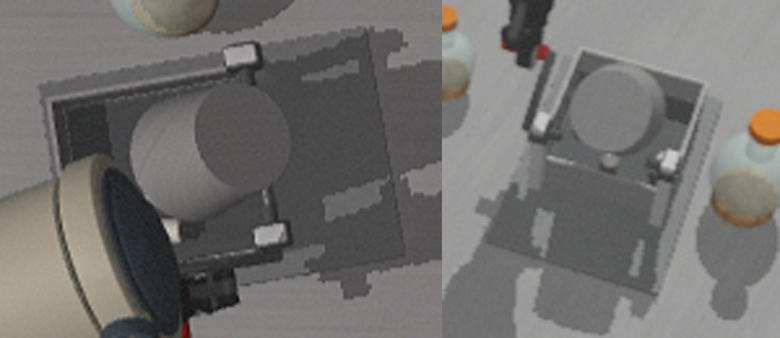

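```bash
python3 arc.py 70 -70 28
```

```text
[[0.03, -0.13, 0.32], [0.03, -0.16, 0.31], [0.04, -0.18, 0.29], [0.04, -0.21, 0.28], [0.05, -0.23, 0.26], [0.05, -0.25, 0.24], [0.05, -0.27, 0.21], [0.06, -0.29, 0.19], [0.06, -0.3, 0.16], [0.06, -0.32, 0.13], [0.06, -0.33, 0.1], [0.07, -0.33, 0.08], [0.07, -0.34, 0.05], [0.07, -0.34, 0.02], [0.07, -0.34, -0.02], [0.07, -0.34, -0.05], [0.07, -0.33, -0.08], [0.06, -0.33, -0.1], [0.06, -0.32, -0.13], [0.06, -0.3, -0.16], [0.06, -0.29, -0.19], [0.05, -0.27, -0.21], [0.05, -0.25, -0.24], [0.05, -0.23, -0.26], [0.04, -0.21, -0.28], [0.04, -0.18, -0.29], [0.03, -0.16, -0.31], [0.03, -0.13, -0.32]]
```

{"op": "drive_tool", "data": {
  "deltas": [
    [0,[0,0,0],0],
    [0,[0,0,0],0],
    [0,[0,0,0],0],
    [0,[0,0,0],0],
    [0,[0.03,-0.13,0.32],0],
    [0,[0.03,-0.16,0.31],0],
    [0,[0.04,-0.18,0.29],0],
    [0,[0.04,-0.21,0.28],0],
    [0,[0.05,-0.23,0.26],0],
    [0,[0.05,-0.25,0.24],0]
  ]
}}

```text
t: 9.1
tcp_pos: [0.4736, 0.1733, 0.1468]
orientation: [-0.192, 1.563, 0.116]
ft_force: [1.1, 7.0, -4.4]
finger_gap: 0.0134
```

```bash
python3 st.py
```

```text
9.1 [0.4736 0.1733 0.1468] yang 101.2 tilt [ 0.007 -0.048 -0.999] F [ 1.1  7.  -4.4] gap 0.0134 [ 0.26  0.44  1.73 -0.06  0.98 -1.47]
```

{"op": "drive_tool", "data": {
  "deltas": [
    [0,[0.05,-0.27,0.21],0],
    [0,[0.06,-0.29,0.18],0],
    [0,[0.06,-0.3,0.14],0],
    [0,[0.06,-0.32,0.11],0],
    [0,[0.06,-0.33,0.08],0],
    [0,[0.07,-0.33,0.06],0]
  ]
}}

```text
t: 9.7
tcp_pos: [0.4793, 0.1428, 0.1674]
orientation: [-0.175, 1.562, 0.125]
ft_force: [-5.9, 13.8, 9.7]
finger_gap: 0.0137
```

```bash
python3 st.py;python3 -c "
from h import *
f=grab('top','t4');a=f['frame'][160:290,130:300];f=grab('scene','s4');b=f['frame'][140:270,300:430]
a,b=[cv2.resize(c,None,fx=2.6,fy=2.6,interpolation=2) for c in(a,b)];cv2.imwrite('pics/c4.png',np.hstack([a,b])[:,:,::-1])"
```

```text
9.7 [0.4793 0.1428 0.1674] yang 101.0 tilt [ 0.006 -0.032 -0.999] F [-5.9 13.8  9.7] gap 0.0137 [ 0.19  0.4   1.73 -0.04  1.01 -1.55]
```

View pics/c4.png

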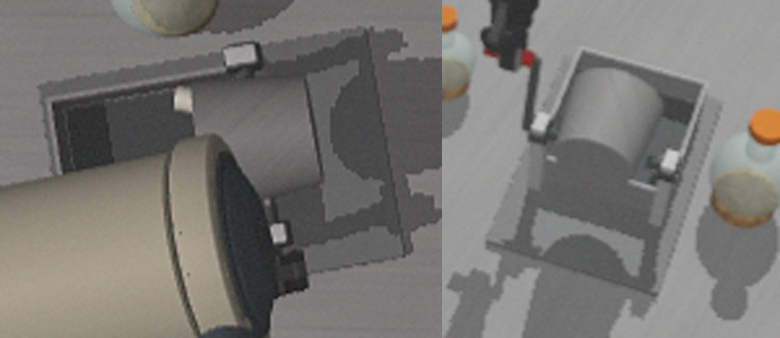

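{"op": "drive_tool", "data": {
  "deltas": [
    [0,[0.07,-0.34,0.03],0],
    [0,[0.07,-0.34,0.02],0],
    [0,[0.07,-0.34,0],0],
    [0,[0.07,-0.34,-0.05],0],
    [0,[0.07,-0.34,-0.08],0],
    [0,[0.07,-0.33,-0.1],0],
    [0,[0.06,-0.33,-0.12],0],
    [0,[0.06,-0.32,-0.15],0],
    [0,[0.06,-0.3,-0.17],0]
  ]
}}

```text
t: 10.7
tcp_pos: [0.492, 0.0863, 0.1606]
orientation: [-0.162, 1.557, 0.131]
ft_force: [12.2, 11.4, -6.0]
finger_gap: 0.0135
```

```bash
python3 st.py
```

```text
10.7 [0.492  0.0863 0.1606] yang 100.7 tilt [ 0.011 -0.019 -1.   ] F [12.2 11.4 -6. ] gap 0.0135 [ 0.07  0.41  1.74 -0.02  0.98 -1.68]
```

{"op": "drive_tool", "data": {
  "deltas": [
    [0,[0.07,-0.3,-0.19],0],
    [0,[0.06,-0.29,-0.21],0],
    [0,[0.06,-0.27,-0.23],0],
    [0,[0.05,-0.25,-0.25],0],
    [0,[0.05,-0.23,-0.27],0],
    [0,[0.04,-0.21,-0.29],0],
    [0,[0.04,-0.18,-0.3],0],
    [0,[0.03,-0.16,-0.31],0],
    [0,[0.03,-0.13,-0.31],0],
    [0,[0,-0.03,-0.25],0]
  ]
}}

```text
t: 11.7
tcp_pos: [0.503, 0.0475, 0.1125]
orientation: [-0.149, 1.55, 0.135]
ft_force: [-28.8, 10.1, 110.4]
finger_gap: 0.0136
```

```bash
python3 st.py
```

```text
11.7 [0.503  0.0475 0.1125] yang 100.4 tilt [ 0.017 -0.008 -1.   ] F [-28.8  10.1 110.4] gap 0.0136 [-0.02  0.48  1.79 -0.01  0.86 -1.76]
```

{"op": "drive_tool", "data": {
  "deltas": [
    [0,[0,0,0.02],0]
  ]
}}

```text
t: 11.8
tcp_pos: [0.5027, 0.0479, 0.1141]
orientation: [-0.148, 1.549, 0.135]
ft_force: [-2.2, 0.3, -6.5]
finger_gap: 0.0133
```

{"op": "drive_tool", "data": {
  "deltas": [
    [1,[0,0,0],0],
    [1,[0,0,0],0],
    [1,[0,0,0],0],
    [1,[0,0,0],0],
    [1,[0,0,0],0],
    [1,[0,0,0],0],
    [1,[0,0,0],0]
  ]
}}

```text
t: 12.5
tcp_pos: [0.5031, 0.0472, 0.1142]
orientation: [-0.148, 1.549, 0.134]
ft_force: [-0.3, 0.2, 0.1]
finger_gap: 0.0853
```

{"op": "drive_tool", "data": {
  "deltas": [
    [1,[0,0,0.5],0],
    [1,[0,0,1],0],
    [1,[0,0,1],0],
    [1,[0,0,1],0],
    [1,[0,0,1],0],
    [1,[0,0,1],0],
    [1,[0,-1,0],0],
    [1,[0,-1,0],0],
    [1,[0,-1,0],0],
    [1,[0,-1,0],0]
  ]
}}

```text
t: 13.5
tcp_pos: [0.5023, -0.0331, 0.2359]
orientation: [-0.151, 1.545, 0.137]
ft_force: [0.5, 1.3, 0.4]
finger_gap: 0.0856
```

```bash
python3 st.py;python3 -c "
from h import *
f=grab('top','t5');a=f['frame'][160:290,130:300];f=grab('scene','s5');b=f['frame'][140:270,300:430]
a,b=[cv2.resize(c,None,fx=2.6,fy=2.6,interpolation=2) for c in(a,b)];cv2.imwrite('pics/c5.png',np.hstack([a,b])[:,:,::-1])
f=dict(np.load('pics/top0.npz'));P=cloud(f);hsv=cv2.cvtColor(f['frame'],cv2.COLOR_RGB2HSV)
z=P[...,2]
for n,lo,hi in(('rim',.128,.14),('post',.108,.12)):
  pass
"
```

```text
13.5 [ 0.5023 -0.0331  0.2359] yang 100.5 tilt [ 0.022 -0.007 -1.   ] F [0.5 1.3 0.4] gap 0.0856 [-0.18  0.31  1.65 -0.    1.16 -1.94]
```

View pics/c5.png

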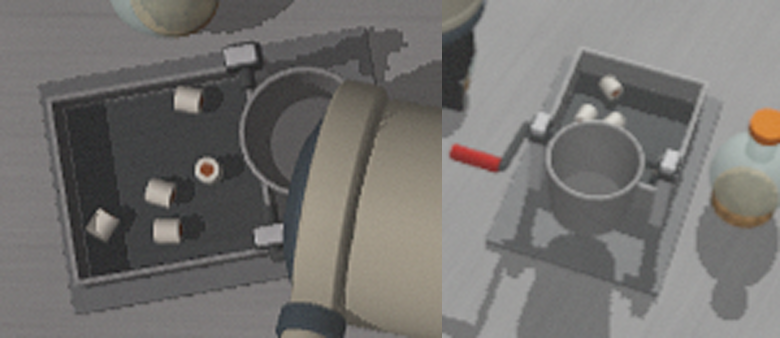

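All five pieces lie in the pan, the pot is empty and upright, and the crank is back. Next is the thermometer.

{"op": "drive_tool", "data": {
  "deltas": [
    [1,[0.5,-0.88,0],-0.0046],
    [1,[0.5,-0.88,0],-0.0046],
    [1,[0.5,-0.88,0],-0.0046],
    [1,[0.5,-0.88,0],-0.0046],
    [1,[0.5,-0.88,0],-0.0046],
    [1,[0.5,-0.88,0],-0.0046],
    [1,[0.5,-0.88,0],-0.0046],
    [1,[0.5,-0.88,0],-0.0046],
    [1,[0,0,0],0]
  ]
}}

```text
t: 14.5
tcp_pos: [0.5878, -0.1835, 0.2375]
orientation: [0.043, 1.55, -0.061]
ft_force: [-0.1, 0.8, -0.1]
finger_gap: 0.0855
```

```bash
python3 st.py
python3 - <<'E'
from h import *
from scipy.optimize import minimize
f=dict(np.load('pics/top0.npz'));P=cloud(f);hsv=cv2.cvtColor(f['frame'],cv2.COLOR_RGB2HSV);K=f['camera_matrix']
k=cv2.inRange(hsv,(20,100,50),(35,255,255));k[:,:360]=0;k[:,420:]=0;k[:190]=0;k[250:]=0
k=cv2.morphologyEx(k,cv2.MORPH_CLOSE,np.ones((15,15)))  # fill display
# silhouette fit of the head box by rendered convex hull
def hull(p):
    x,y,a=p; pts=[]
    for s in(-40,40):
        for n in(-18,18):
            for w in(-17,17): pts.append([12+.7071*(s+n),w,98+.7071*(n-s)])
    pts=np.array(pts)/1000;c,s=np.cos(a),np.sin(a)
    W=np.c_[x+c*pts[:,0]-s*pts[:,1],y+s*pts[:,0]+c*pts[:,1],pts[:,2]+.003]
    q=W@f['R'].T+f['t'];q=q@K.T;q=q[:,:2]/q[:,2:]
    m=np.zeros((480*4,640*4),np.uint8);cv2.fillConvexPoly(m,cv2.convexHull(((q+.5)*4-.5).round().astype(np.int32)),255);return m
K4=cv2.resize(k,None,fx=4,fy=4,interpolation=0)
def cost(p): return (cv2.bitwise_xor(hull(p),K4)>0).sum()/16
best=min((minimize(cost,[.573,-.173,a],method='Nelder-Mead',options=dict(initial_simplex=np.array([[.573,-.173,a],[.580,-.173,a],[.573,-.166,a],[.573,-.173,a+.07]]))) for a in(-.1,-.04,.02)),key=lambda s:s.fun)
print(best.x,np.degrees(best.x[2]),best.fun,(k>0).sum())
E
```

```text
14.5 [ 0.5878 -0.1835  0.2375] yang 86.2 tilt [ 0.02  -0.012 -1.   ] F [-0.1  0.8 -0.1] gap 0.0855 [-0.4   0.46  1.38 -0.    1.27 -1.9 ]
[ 0.57215909 -0.1723853  -0.06876479] -3.9399320583139823 54.875 752
```

{"op": "drive_tool", "data": {
  "deltas": [
    [1,[-0.3,0.5,0],0],
    [1,[0,0,0],0],
    [1,[0,0,-0.9],0],
    [1,[0,0,-0.9],0],
    [1,[0,0,-0.9],0],
    [1,[0,0,-0.9],0],
    [1,[0,0,-0.9],0],
    [1,[0,0,0],0]
  ]
}}

```text
t: 15.3
tcp_pos: [0.5796, -0.1679, 0.1462]
orientation: [0.04, 1.549, -0.057]
ft_force: [-0.7, 0.3, 0.7]
finger_gap: 0.0854
```

```bash
python3 st.py;python3 -c "
from h import *
f=grab('scene','s6');b=f['frame'][220:370,200:380]
cv2.imwrite('pics/c6.png',cv2.resize(b,None,fx=3.5,fy=3.5,interpolation=2)[:,:,::-1])"
```

```text
15.3 [ 0.5796 -0.1679  0.1462] yang 86.4 tilt [ 0.021 -0.011 -1.   ] F [-0.7  0.3  0.7] gap 0.0854 [-0.38  0.55  1.52 -0.    1.06 -1.89]
```

View pics/c6.png

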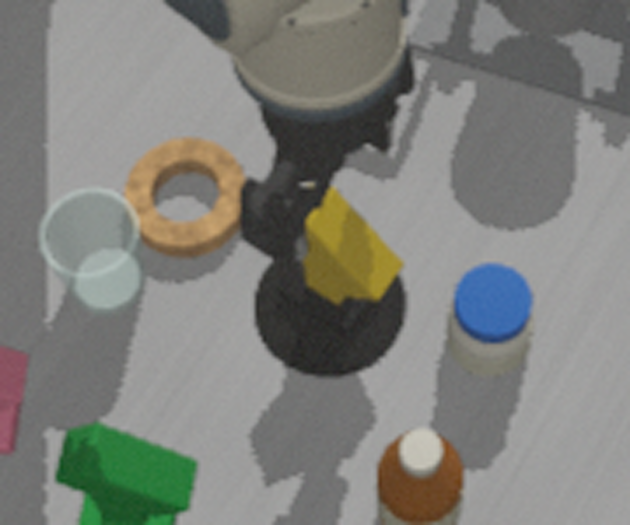

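The fingers come down either side of the yellow head at crop (340,250). I'll centre, lower and close.

{"op": "drive_tool", "data": {
  "deltas": [
    [1,[0.12,-0.22,-0.3],0],
    [1,[0,0,-0.6],0],
    [1,[0,0,-0.6],0],
    [1,[0,0,-0.6],0],
    [1,[0,0,-0.6],0],
    [1,[0,0,0],0]
  ]
}}

```text
t: 15.95
tcp_pos: [0.5838, -0.1728, 0.0917]
orientation: [0.038, 1.544, -0.058]
ft_force: [-0.6, 0.7, 0.4]
finger_gap: 0.0852
```

```bash
python3 st.py
```

```text
15.95 [ 0.5838 -0.1728  0.0917] yang 86.5 tilt [ 0.026 -0.013 -1.   ] F [-0.6  0.7  0.4] gap 0.0852 [-0.38  0.62  1.55 -0.    0.94 -1.89]
```

{"op": "drive_tool", "data": {
  "deltas": [
    [0.6,[0,0,0],0],
    [0.5,[0,0,0],0],
    [0.45,[0,0,0],0],
    [0.4,[0,0,0],0],
    [0.3,[0,0,0],0],
    [0.2,[0,0,0],0],
    [0,[0,0,0],0],
    [0,[0,0,0],0],
    [0,[0,0,0],0]
  ]
}}

```text
t: 16.85
tcp_pos: [0.5841, -0.1728, 0.0924]
orientation: [0.038, 1.544, -0.058]
ft_force: [-0.7, -0.6, -3.0]
finger_gap: 0.033
```

```bash
python3 st.py
```

```text
16.85 [ 0.5841 -0.1728  0.0924] yang 86.5 tilt [ 0.026 -0.013 -1.   ] F [-0.7 -0.6 -3. ] gap 0.033 [-0.38  0.62  1.55 -0.    0.94 -1.89]
```

{"op": "drive_tool", "data": {
  "deltas": [
    [0,[0,0,0.3],0],
    [0,[0,0,0.7],0],
    [0,[0,0,1],0],
    [0,[0,0,1],0],
    [0,[0,0,1],0],
    [0,[0,0,1],0],
    [0,[0,0,1],0],
    [0,[0,0,1],0],
    [0,[0,0,0.8],0],
    [0,[0,0,0.4],0],
    [0,[0,0,0],0]
  ]
}}

```text
t: 17.95
tcp_pos: [0.5823, -0.1722, 0.2663]
orientation: [0.038, 1.544, -0.058]
ft_force: [-0.3, 0.1, -2.5]
finger_gap: 0.0333
```

```bash
python3 st.py
```

```text
17.95 [ 0.5823 -0.1722  0.2663] yang 86.5 tilt [ 0.026 -0.013 -1.   ] F [-0.3  0.1 -2.5] gap 0.0333 [-0.38  0.42  1.37 -0.    1.32 -1.89]
```

{"op": "drive_tool", "data": {
  "deltas": [
    [0,[-0.1,0.5,0],-0.003],
    [0,[-0.19,0.97,0],-0.005],
    [0,[-0.19,0.97,0],-0.005],
    [0,[-0.19,0.97,0],-0.005],
    [0,[-0.19,0.97,0],-0.005],
    [0,[-0.19,0.97,0],-0.005],
    [0,[-0.19,0.97,0],-0.005],
    [0,[-0.19,0.97,0],-0.005],
    [0,[-0.19,0.97,0],-0.005],
    [0,[-0.19,0.97,0],-0.005],
    [0,[-0.19,0.97,0],-0.005],
    [0,[-0.19,0.97,0],-0.005]
  ]
}}

```text
t: 19.15
tcp_pos: [0.5315, 0.0579, 0.2555]
orientation: [0.335, 1.534, -0.36]
ft_force: [0.6, -0.7, -2.1]
finger_gap: 0.033
```

{"op": "drive_tool", "data": {
  "deltas": [
    [0,[-0.19,0.97,0],-0.005],
    [0,[-0.19,0.97,0],-0.005],
    [0,[-0.19,0.97,0],-0.005],
    [0,[-0.19,0.97,0],-0.005],
    [0,[-0.19,0.97,0],-0.005],
    [0,[-0.19,0.97,0],-0.005],
    [0,[-0.19,0.97,0],-0.005],
    [0,[-0.19,0.97,0],-0.005],
    [0,[-0.19,0.97,0],-0.005],
    [0,[-0.19,0.97,0],-0.005],
    [0,[-0.1,0.5,0],-0.003],
    [0,[0,0,0],0]
  ]
}}

```text
t: 20.35
tcp_pos: [0.4831, 0.2711, 0.2444]
orientation: [0.598, 1.49, -0.638]
ft_force: [0.3, -0.4, -3.2]
finger_gap: 0.0332
```

```bash
cat > aim.py <<'E'
from h import *
from scipy.spatial.transform import Rotation as R
# thermo pose rigid to tool, from the grasp
Rg=R.from_rotvec([.038,1.544,-.058]).as_matrix();pg=np.array([.5841,-.1728,.0924])
a=np.radians(-3.5);Rt=R.from_euler('z',a).as_matrix();pt=np.array([.5721,-.1721,.003])
o=r.get_obs();Rn=R.from_rotvec(o['orientation']).as_matrix();D=Rn@Rg.T
RT=D@Rt;pT=o['tcp_pos']+D@(pt-pg)
L=pT+RT@[.04,0,.07];s=.70711;zx=RT@[s,0,-s];yx=RT@[0,1,0];xx=np.cross(yx,zx)
pm=np.array([.575,.2205,.022]);d=pm-L
print('thermo',pT.round(4),'yaw',np.degrees(np.arctan2(RT[1,0],RT[0,0])).round(1),'lean',np.degrees(np.arccos(RT[2,2])).round(1),'pan in lens',[round(float(d@v),4) for v in(xx,yx,zx)])
# shift at present orientation to get (0,0,.16)
print('shift units',((d-.16*zx)/.02).round(2))
E
python3 st.py;python3 aim.py
```

```text
20.35 [0.4831 0.2711 0.2444] yang 44.8 tilt [-0.018 -0.02  -1.   ] F [ 0.3 -0.4 -3.2] gap 0.0332 [ 0.41  0.39  1.48 -0.01  1.29 -0.37]
thermo [0.4722 0.2803 0.1554] yaw -45.2 lean 1.6 pan in lens [0.0862, 0.0328, 0.1967]
shift units [-0.19  2.43 -4.32]
```

{"op": "drive_tool", "data": {
  "deltas": [
    [0,[-0.05,0.6,0],0],
    [0,[-0.05,0.6,0],0],
    [0,[-0.05,0.6,0],0],
    [0,[-0.04,0.6,0],0],
    [0,[0,0,-0.5],0],
    [0,[0,0,-0.8],0],
    [0,[0,0,-0.8],0],
    [0,[0,0,-0.8],0],
    [0,[0,0,-0.8],0],
    [0,[0,0,-0.4],0],
    [0,[0,0,0],0]
  ]
}}

```text
t: 21.45
tcp_pos: [0.4783, 0.3219, 0.1552]
orientation: [0.594, 1.491, -0.638]
ft_force: [-0.0, -0.5, -2.1]
finger_gap: 0.0333
```

```bash
python3 aim.py; python3 st.py
```

```text
thermo [0.4672 0.3309 0.0661] yaw -45.1 lean 1.7 pan in lens [-0.0036, -0.0009, 0.1596]
shift units [ 0.05 -0.11  0.14]
21.45 [0.4783 0.3219 0.1552] yang 44.9 tilt [-0.019 -0.022 -1.   ] F [-0.  -0.5 -2.1] gap 0.0333 [ 0.49  0.52  1.53 -0.01  1.11 -0.28]
```

{"op": "drive_tool", "data": {
  "deltas": [
    [0,[0.05,-0.1,0.13],0],
    [0,[0,0,0],0],
    [0,[0,0,0],0],
    [0,[0,0,0],0],
    [0,[0,0,0],0]
  ]
}}

```text
t: 21.95
tcp_pos: [0.4805, 0.3202, 0.1602]
orientation: [0.596, 1.489, -0.636]
ft_force: [0.2, -0.0, -2.1]
finger_gap: 0.0334
```

```bash
python3 aim.py;python3 - <<'E'
from h import *
from scipy.spatial.transform import Rotation as R
exec(open('aim.py').read().split("print('thermo")[0].split('from scipy.spatial.transform import Rotation as R\n')[1])
out=[]
for n,(u0,v0,u1,v1) in dict(top=(100,150,290,300),scene=(270,90,460,240)).items():
    f=grab(n,n[0]+'7');im=cv2.resize(f['frame'],None,fx=4,fy=4,interpolation=2)[:,:,::-1].copy()
    pr=lambda X:tuple(int(v) for v in (lambda q:q[:2]/q[2]*4)(f['camera_matrix']@(f['R']@X+f['t'])))
    for w in(-17,17):
        c=[pr(pT+RT@(np.array([12+s*(i+j),w,98+s*(j-i)])/1000)) for i,j in((-40,-18),(-40,18),(40,18),(40,-18))]
        cv2.polylines(im,[np.array(c)],True,(255,0,255),1)
    cv2.line(im,pr(L),pr(L+.16*zx),(0,255,0),1);cv2.circle(im,pr(pm),6,(0,0,255),1)
    out.append(im[v0*4:v1*4,u0*4:u1*4])
cv2.imwrite('pics/c7.png',cv2.resize(np.hstack(out),None,fx=.52,fy=.52,interpolation=3))
E
```

```text
thermo [0.4697 0.3293 0.0712] yaw -45.1 lean 1.6 pan in lens [0.0021, -0.0016, 0.1613]
shift units [-0.08 -0.03 -0.12]
```

View pics/c7.png

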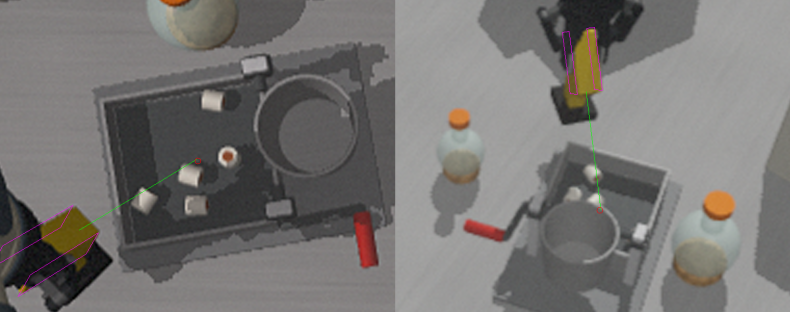

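Run:
```python
from h import *
a=np.radians(11.2);X=np.array([np.cos(a),np.sin(a)]);Y=np.array([-X[1],X[0]]);O=np.array([.579,.197])
for n in('t7','top0','s7'):
    f=dict(np.load(f'pics/{n}.npz'));P=cloud(f);d=P[...,:2]-O;x=d@X;y=d@Y;z=P[...,2]
    k=(abs(z-.047)<.004)&(f['depth']>0)
    for nm,q in(('-x',k&(abs(x+.073)<.012)&(y>-.03)&(y<.085)),('+x',k&(abs(x-.073)<.012)&(y>-.03)&(y<.085)),('+y',k&(abs(y-.103)<.012)&(abs(x)<.06)),('-y',k&(abs(y+.053)<.012)&(abs(x)<.06))):
        if q.sum()>3:
            p=np.polyfit(*((y[q],x[q]) if 'x' in nm else (x[q],y[q])),1) ;print(n,nm,q.sum(),'med',np.round([np.median(x[q]),np.median(y[q])],4),'slope',p[0].round(3))
    k=(z>.0)&(z<.016)&(abs(x)<.05)
    t=(abs(z-.115)<.005)
    for sx in(-1,1):
        q=t&(abs(x-sx*.068)<.02)&(abs(y+.06)<.025); 
        if q.any(): print(n,'post',sx,q.sum(),x[q].min().round(3),x[q].max().round(3),y[q].min().round(3),y[q].max().round(3))
    q=(abs(z-.134)<.004)&(np.hypot(x,y+.1)<.06)
    if q.any(): print(n,'potrim',((x[q].min()+x[q].max())/2).round(4),((y[q].min()+y[q].max())/2).round(4))
```

```text
t7 -x 113 med [-0.072   0.0249] slope 0.008
t7 +x 118 med [0.0739 0.0283] slope 0.005
t7 +y 140 med [-0.0022  0.1034] slope -0.011
t7 -y 25 med [-0.0274 -0.0517] slope -0.013
t7 post -1 131 -0.087 -0.059 -0.085 -0.047
t7 post 1 109 0.058 0.078 -0.072 -0.048
t7 potrim -0.0002 -0.0989
top0 -x 109 med [-0.0719  0.0233] slope 0.01
top0 +x 127 med [0.0737 0.0254] slope 0.011
top0 +y 138 med [0.0004 0.1032] slope -0.01
top0 -y 20 med [-0.0278 -0.0523] slope -0.009
top0 post -1 145 -0.088 -0.058 -0.084 -0.047
top0 post 1 108 0.056 0.078 -0.072 -0.048
top0 potrim -0.0002 -0.0993
s7 -x 38 med [-0.0722  0.0492] slope 0.013
s7 +x 38 med [0.0738 0.0408] slope 0.009
s7 +y 84 med [0.0021 0.1046] slope -0.01
s7 -y 14 med [ 0.0491 -0.0504] slope -0.057
s7 post -1 58 -0.086 -0.059 -0.084 -0.045
s7 post 1 53 0.059 0.076 -0.072 -0.046
s7 potrim 0.0 -0.0974
```

The rig frame checks out within 2 mm and the predicted offset is about 3 mm, so I hold here.

{"op": "drive_tool", "data": {
  "deltas": [
    [0,[-0.05,0,-0.08],0],
    [0,[0,0,0],0],
    [0,[0,0,0],0],
    [0,[0,0,0],0],
    [0,[0,0,0],0],
    [0,[0,0,0],0],
    [0,[0,0,0],0],
    [0,[0,0,0],0],
    [0,[0,0,0],0],
    [0,[0,0,0],0],
    [0,[0,0,0],0],
    [0,[0,0,0],0]
  ]
}}

```text
t: 23.25
tcp_pos: [0.4793, 0.3202, 0.1583]
orientation: [0.595, 1.49, -0.636]
ft_force: [0.1, -0.4, -1.0]
finger_gap: 0.0333
```

{"op": "drive_tool", "data": {
  "deltas": [
    [0,[0,0,0],0],
    [0,[0,0,0],0],
    [0,[0,0,0],0],
    [0,[0,0,0],0],
    [0,[0,0,0],0],
    [0,[0,0,0],0]
  ]
}}

```text
t: 23.85
tcp_pos: [0.4793, 0.3201, 0.1583]
orientation: [0.595, 1.49, -0.636]
ft_force: [-0.2, 0.3, -2.5]
finger_gap: 0.0333
```

```bash
python3 aim.py; python3 st.py
python3 - <<'E'
from h import *
from scipy.spatial.transform import Rotation as R
# thermo head check from depth clouds: yellow points vs model top/back faces
exec(open('aim.py').read().split("print('thermo")[0].split('from scipy.spatial.transform import Rotation as R\n')[1])
for n in('t7','s7'):
    f=dict(np.load(f'pics/{n}.npz'));P=cloud(f);hsv=cv2.cvtColor(f['frame'],cv2.COLOR_RGB2HSV)
    k=(cv2.inRange(hsv,(20,100,60),(35,255,255))>0)&(np.linalg.norm(P-pT-[0,0,.1],axis=-1)<.09)
    q=(P[k]-pT)@RT;e=q-[.012,0,.098]
    al=e@[s,0,-s];no=e@[s,0,s]
    print(n,k.sum(),'along',np.percentile(al,[2,98]).round(4),'y',np.percentile(e[:,1],[2,98]).round(4),'norm',np.percentile(no,[2,50,98]).round(4))
E
```

```text
thermo [0.4684 0.3293 0.0692] yaw -45.1 lean 1.6 pan in lens [0.0001, -0.0006, 0.1605]
shift units [-0.01 -0.03 -0.02]
23.85 [0.4793 0.3201 0.1583] yang 44.9 tilt [-0.017 -0.02  -1.   ] F [-0.2  0.3 -2.5] gap 0.0333 [ 0.49  0.52  1.53 -0.01  1.12 -0.29]
t7 455 along [-0.0362  0.0517] y [-0.0163  0.0155] norm [-0.0465  0.0214  0.0269]
s7 450 along [-0.0369  0.0572] y [-0.016   0.0163] norm [-0.063   0.0188  0.0427]
```

Run:
```python
from h import *
from scipy.spatial.transform import Rotation as R
exec(open('aim.py').read().split("print('thermo")[0].split('from scipy.spatial.transform import Rotation as R\n')[1])
for n in 't','s':
    f=grab(dict(t='top',s='scene')[n],n+'8');P=cloud(f);hsv=cv2.cvtColor(f['frame'],cv2.COLOR_RGB2HSV)
    k=(cv2.inRange(hsv,(20,100,60),(35,255,255))>0)
    e=((P[k]-pT)@RT)-[.012,0,.098];al=e@[s,0,-s];no=e@[s,0,s]
    g=(abs(no-.018)<.012)&(abs(al)<.036)&(abs(e[:,1])<.014)
    print(n,g.sum(),'pitch err deg',np.degrees(np.polyfit(al[g],no[g],1)[0]).round(2),'offset',np.median(no[g]).round(4))
```

```text
t 295 pitch err deg -1.07 offset 0.02
s 252 pitch err deg 0.31 offset 0.0177
```

{"op": "drive_tool", "data": {
  "deltas": [
    [0,[0,0,0.4],0],
    [0,[0,0,0.8],0],
    [0,[0,0,1],0],
    [0,[0,0,1],0],
    [0,[0,0,1],0],
    [0,[0,0,0.8],0],
    [0,[0,0,0.2],0],
    [0,[0.1,-0.5,0.05],0.003],
    [0,[0.21,-0.97,0.05],0.005],
    [0,[0.21,-0.97,0.05],0.005],
    [0,[0.21,-0.97,0.05],0.005],
    [0,[0.21,-0.97,0.05],0.005]
  ]
}}

```text
t: 25.15
tcp_pos: [0.4965, 0.2313, 0.2739]
orientation: [0.477, 1.52, -0.517]
ft_force: [0.3, -0.3, -2.3]
finger_gap: 0.0336
```

{"op": "drive_tool", "data": {
  "deltas": [
    [0,[0.21,-0.97,0.05],0.005],
    [0,[0.21,-0.97,0.05],0.005],
    [0,[0.21,-0.97,0.05],0.005],
    [0,[0.21,-0.97,0.05],0.005],
    [0,[0.21,-0.97,0.05],0.005],
    [0,[0.21,-0.97,0.05],0.005],
    [0,[0.21,-0.97,0.05],0.005],
    [0,[0.21,-0.97,0.05],0.005],
    [0,[0.21,-0.97,0.05],0.005],
    [0,[0.21,-0.97,0.05],0.005],
    [0,[0.21,-0.97,0.05],0.005],
    [0,[0.21,-0.97,0.05],0.005]
  ]
}}

```text
t: 26.35
tcp_pos: [0.545, -0.0117, 0.2824]
orientation: [0.167, 1.57, -0.212]
ft_force: [0.3, 0.5, -1.9]
finger_gap: 0.0335
```

{"op": "drive_tool", "data": {
  "deltas": [
    [0,[0.21,-0.97,0],0.005],
    [0,[0.21,-0.97,0],0.005],
    [0,[0.21,-0.97,0],0.005],
    [0,[0.21,-0.97,0],0.005],
    [0,[0.1,-0.6,0],0.003],
    [0,[0,0,0],0]
  ]
}}

```text
t: 26.95
tcp_pos: [0.5632, -0.1072, 0.2801]
orientation: [0.049, 1.578, -0.094]
ft_force: [-0.4, 0.1, -2.7]
finger_gap: 0.0331
```

```bash
python3 aim.py; python3 st.py
```

```text
thermo [ 0.5481 -0.1074  0.1912] yaw -5.2 lean 2.2 pan in lens [0.1915, 0.3318, 0.1387]
shift units [-6.2  17.12 -6.04]
26.95 [ 0.5632 -0.1072  0.2801] yang 84.8 tilt [-0.01  -0.028 -1.   ] F [-0.4  0.1 -2.7] gap 0.0331 [-0.27  0.38  1.4  -0.03  1.36 -1.75]
```

{"op": "drive_tool", "data": {
  "deltas": [
    [0,[0.35,-0.9,0],0.001],
    [0,[0.35,-0.9,0],0.001],
    [0,[0.35,-0.9,0],0.001],
    [0,[0.35,-0.9,0],0.001],
    [0,[0,0,0],0],
    [0,[0,0,-0.5],0],
    [0,[0,0,-0.9],0],
    [0,[0,0,-0.9],0],
    [0,[0,0,-0.9],0],
    [0,[0,0,-0.9],0],
    [0,[0,0,-0.9],0],
    [0,[0,0,0],0]
  ]
}}

```text
t: 28.15
tcp_pos: [0.5873, -0.1711, 0.1708]
orientation: [0.033, 1.586, -0.071]
ft_force: [0.5, -0.2, -1.5]
finger_gap: 0.0333
```

```bash
python3 aim.py; python3 st.py
```

```text
thermo [ 0.5715 -0.1712  0.082 ] yaw -3.8 lean 2.5 pan in lens [0.1314, 0.3918, 0.0467]
shift units [-7.37 20.11 -0.53]
28.15 [ 0.5873 -0.1711  0.1708] yang 86.3 tilt [-0.016 -0.024 -1.   ] F [ 0.5 -0.2 -1.5] gap 0.0333 [-0.37  0.54  1.44 -0.03  1.16 -1.86]
```

{"op": "drive_tool", "data": {
  "deltas": [
    [0,[0.25,-0.5,-0.3],0],
    [0,[0,0,-0.8],0],
    [0,[0,0,-0.8],0],
    [0,[0,0,-0.8],0],
    [0,[0,0,-0.3],0],
    [0,[0,0,0],0]
  ]
}}

```text
t: 28.75
tcp_pos: [0.5951, -0.1823, 0.1115]
orientation: [0.031, 1.581, -0.071]
ft_force: [-0.0, 0.0, -2.2]
finger_gap: 0.0334
```

```bash
python3 aim.py; python3 st.py
```

```text
thermo [ 0.5798 -0.1826  0.0226] yaw -3.7 lean 2.2 pan in lens [0.0969, 0.4019, -0.0036]
shift units [-7.8  20.68  2.4 ]
28.75 [ 0.5951 -0.1823  0.1115] yang 86.3 tilt [-0.011 -0.026 -1.   ] F [-0.   0.  -2.2] gap 0.0334 [-0.38  0.62  1.48 -0.03  1.05 -1.87]
```

{"op": "drive_tool", "data": {
  "deltas": [
    [0,[-0.15,0,-0.4],0],
    [0,[0,0,-0.3],0],
    [0,[0,0,-0.15],0],
    [0,[0,0,0],0]
  ]
}}

```text
t: 29.15
tcp_pos: [0.5931, -0.1829, 0.0952]
orientation: [0.03, 1.578, -0.072]
ft_force: [-0.4, 0.5, -2.9]
finger_gap: 0.0333
```

```bash
python3 aim.py; python3 st.py
```

```text
thermo [ 0.5781 -0.1833  0.0063] yaw -3.7 lean 2.1 pan in lens [0.0842, 0.4025, -0.0147]
shift units [-7.72 20.72  3.2 ]
29.15 [ 0.5931 -0.1829  0.0952] yang 86.3 tilt [-0.008 -0.027 -1.   ] F [-0.4  0.5 -2.9] gap 0.0333 [-0.38  0.64  1.5  -0.03  1.   -1.87]
```

{"op": "drive_tool", "data": {
  "deltas": [
    [0,[0,0,-0.1],0],
    [0,[0,0,-0.08],0],
    [0,[0,0,0],0]
  ]
}}

```text
t: 29.45
tcp_pos: [0.594, -0.1833, 0.0933]
orientation: [0.029, 1.575, -0.073]
ft_force: [0.1, -0.7, -2.0]
finger_gap: 0.0332
```

{"op": "drive_tool", "data": {
  "deltas": [
    [0,[0,0,-0.1],0],
    [0,[0,0,-0.05],0],
    [0,[0,0,0],0]
  ]
}}

```text
t: 29.75
tcp_pos: [0.5948, -0.1836, 0.0933]
orientation: [0.028, 1.572, -0.074]
ft_force: [-0.1, -0.2, -2.2]
finger_gap: 0.0328
```

{"op": "drive_tool", "data": {
  "deltas": [
    [0,[-0.05,0,-0.2],0],
    [0,[0,0,0],0]
  ]
}}

```text
t: 29.95
tcp_pos: [0.5963, -0.1849, 0.0934]
orientation: [0.025, 1.565, -0.076]
ft_force: [0.3, -0.0, -2.7]
finger_gap: 0.0334
```

```bash
python3 aim.py; python3 st.py
```

```text
thermo [ 0.5824 -0.1858  0.0043] yaw -3.7 lean 1.7 pan in lens [0.0841, 0.4045, -0.0207]
shift units [-7.96 20.85  3.2 ]
29.95 [ 0.5963 -0.1849  0.0934] yang 86.3 tilt [ 0.004 -0.032 -0.999] F [ 0.3 -0.  -2.7] gap 0.0334 [-0.38  0.64  1.5  -0.03  0.99 -1.87]
```

The foot has reached the mat: the height no longer drops, and the estimated foot edge is at about 3 mm. Now I open.

{"op": "drive_tool", "data": {
  "deltas": [
    [0.42,[0,0,0],0],
    [0.45,[0,0,0],0],
    [0.5,[0,0,0],0],
    [0.6,[0,0,0],0],
    [0.8,[0,0,0],0],
    [1,[0,0,0],0],
    [1,[0,0,0],0],
    [1,[0,0,0],0],
    [1,[0,0,0],0]
  ]
}}

```text
t: 30.85
tcp_pos: [0.5963, -0.1849, 0.0923]
orientation: [0.026, 1.566, -0.076]
ft_force: [-0.3, -0.6, 0.2]
finger_gap: 0.0856
```

```bash
python3 st.py;python3 -c "
from h import *
f=grab('scene','s9');b=f['frame'][220:370,200:380]
cv2.imwrite('pics/c9.png',cv2.resize(b,None,fx=3.5,fy=3.5,interpolation=2)[:,:,::-1])"
```

```text
30.85 [ 0.5963 -0.1849  0.0923] yang 86.3 tilt [ 0.003 -0.032 -0.999] F [-0.3 -0.6  0.2] gap 0.0856 [-0.38  0.64  1.5  -0.03  0.99 -1.87]
```

View pics/c9.png

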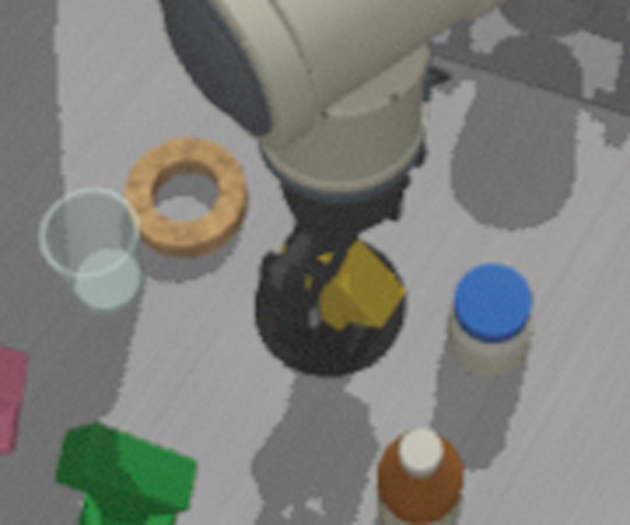

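The thermometer is released and standing on the mat at crop (345,290), with the bystanders unmoved. I go straight up and retreat.

{"op": "drive_tool", "data": {
  "deltas": [
    [1,[0,0,0.4],0],
    [1,[0,0,0.8],0],
    [1,[0,0,1],0],
    [1,[0,0,1],0],
    [1,[0,0,1],0],
    [1,[0,0,1],0],
    [1,[0,0,1],0],
    [1,[0,0,1],0],
    [1,[-1,0,0],0],
    [1,[-1,0,0],0],
    [1,[-1,0,0],0],
    [1,[-1,0,0],0]
  ]
}}

```text
t: 32.1
tcp_pos: [0.5152, -0.1845, 0.2495]
orientation: [0.023, 1.56, -0.076]
ft_force: [-0.2, 0.9, -1.0]
finger_gap: 0.0859
```

{"op": "drive_tool", "data": {
  "deltas": [
    [1,[-1,0,0],0],
    [1,[-1,0,0],0],
    [1,[-1,0,0],0],
    [1,[0,0,0],0],
    [1,[0,0,0],0]
  ]
}}

```text
t: 32.6
tcp_pos: [0.4509, -0.1842, 0.2529]
orientation: [0.023, 1.557, -0.078]
ft_force: [0.6, -0.5, 0.1]
finger_gap: 0.0857
```

```bash
python3 st.py;python3 -c "
from h import *
f=grab('top','t10')
cv2.imwrite('pics/c10.png',cv2.resize(f['frame'][100:370,130:530],None,fx=2,fy=2,interpolation=2)[:,:,::-1])
g=dict(np.load('pics/top0.npz'))
for n,h in(('before',g),('now',f)):
  P=cloud(h);hsv=cv2.cvtColor(h['frame'],cv2.COLOR_RGB2HSV)
  k=cv2.inRange(hsv,(20,100,60),(35,255,255))>0;k[:,:360]=0;k[:,425:]=0;k[:190]=0;k[255:]=0
  q=P[k&(P[...,2]>.08)];print(n,cv2.minAreaRect((q[:,:2]*1000).astype(np.float32)),q[:,2].max())
  k=cv2.inRange(hsv,(0,150,80),(8,255,255))>0;k[:,:255]=0;k[:,300:]=0;k[:240]=0;k[290:]=0;print('crank',P[k].mean(0).round(4))
"
```

```text
32.6 [ 0.4509 -0.1842  0.2529] yang 86.3 tilt [ 0.011 -0.036 -0.999] F [ 0.6 -0.5  0.1] gap 0.0857 [-0.49  0.26  1.66 -0.03  1.19 -1.99]
before ((524.6846923828125, -133.2640380859375), (66.41551208496094, 227.13540649414062), 56.31717300415039) 1.2683465526106317
crank [0.4953 0.0443 0.1397]
now ((532.7482299804688, -135.5240478515625), (54.36854553222656, 244.68875122070312), 54.704620361328125) 1.2683465526106317
crank [0.495  0.044  0.1472]
```

View pics/c10.png

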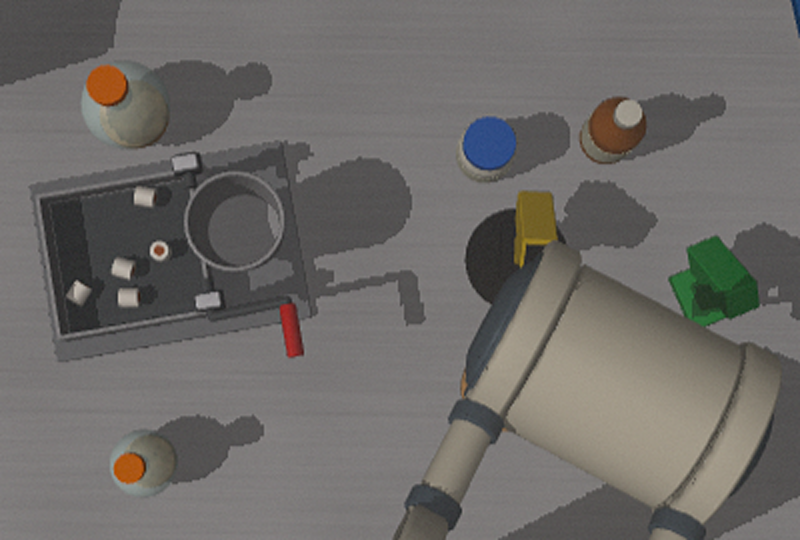

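```bash
python3 -c "
from workcell import r
print(r.sign_off())"
```

```text
the job is handed in; nothing more can be done
None
```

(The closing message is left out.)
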